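# Start the clamping flange nut on the test-rig chuck

## Task

Swing the chuck's dust cover right aside to uncover the stud, set the big flange nut on the stud and back it off anticlockwise until its thread drops in, then screw it down clockwise until its flange is home on the seat and let go. Leave the cover open and leave the small nut, the cork stopper, the spare jaw and the bottle where they are.

Things in the scene. Friction and masses are not known exactly. Their poses are not given: they have to be found in the camera images.
- seat (a point): Round steel seat, 80 mm across, on the aluminium chuck fixed to the bench; point on the stud's axis at seat level, 70 mm above the bench. Axes are the chuck's: z up, +x towards the cover's pivot post, 85 mm from the stud axis. The drum under the seat is 130 mm across, its top 8 mm below the seat; its foot 200 mm across, 15 mm high. Home, the nut's flange lies flat on this seat.
- stud_tip (a point): Tip of the fixed steel stud, 44 mm above the seat. Core 22.6 mm across, tapering over its top 15 mm. It has a coarse right-hand thread with three starts 120 degrees apart. How far the thread is turned about the axis is not given and differs every time (this point's axes are the chuck's, not the thread's).
- thread_top (a point): Top of the thread (33 mm across), on the axis, 28 mm above the seat. A nut set on the stud mostly rests on the thread tops, underside 9 to 20 mm above the seat; upright stops there block turning it clockwise. Turned anticlockwise (from above) by at most 120 degrees it reaches a window 20 degrees wide, ended by the stops, where it can fall to about 5 mm: loosen the grip or press lightly.
- thread_foot (a point): Lower end of the thread, on the axis, 4 mm above the seat. Once dropped in (underside about 5 mm above the seat) the nut goes down 0.67 mm for each 10 degrees clockwise (seen from above) and the flange is home on the seat after 75 to 100 degrees. The thread is rough enough that the nut stays as it is left.
- cover (a joint): Angle of the dust cover about its upright pin, rad: 0 = over the stud, growing as it swings horizontally, clockwise seen from above, to the chuck's +y side; stop at 1.8. Stiff enough (0.06 N m) to stay where it is left.
- cover_knob (a point): Middle of the cover's upright round black knob, 16 mm across, 44 mm high, 105 mm from the pin; the cover plate's top is 22 mm below this point. The cover is an aluminium plate 4 mm thick, underside 48 mm above the seat: a disc 60 mm across centred 85 mm from the pin, with a tongue 20 mm wide that ends 118 mm from the pin.
- cover_pin (a point): The pin of the cover, on its axis, at the top of the cover plate (52 mm above the seat); its head stands 6 mm higher. It sits on a post 16 mm across. A second, fixed guide pillar, 23 mm across at its collar, stands on the chuck's foot 85 mm from the stud axis on the chuck's -y side; its top is 90 mm above the seat.
- nut_center (a point): Centre of the big steel hex flange nut, standing flange down on the bench in one of four places: 48 mm high, 48 mm across flats, round flange 58 mm across, 4 mm thick at the bottom; 0.3 kg or so. z up along its axis; flats face its own x axis and every 60 degrees. Open right through: bore 36 mm, three lugs inside (25.4 mm across their tips) 12 mm above the underside.
- small_nut_center (a point): Centre of a plain steel hex nut, 30 mm across flats, 24 mm high: not to be used, leave it.
- stopper_center (a point): Centre of an upright cork stopper, 30 mm across, 45 mm high: leave it.
- spare_jaw_center (a point): Centre of a spare chuck jaw, an L-shaped metal block 55 x 26 mm, 38 mm high: leave it.
- bottle_center (a point): Centre of an upright green glass bottle, 60 mm across, 190 mm high: leave it.
Things that resemble listed ones, but are neither listed nor needed, are in the scene too. Of the things that look like the part that bears seat, the smaller one is meant.

How it is judged:
On the way, in this order (a step that is already met when the one before it is completed fails the run):
1. the dust cover is swung aside, at least 1.2 rad (value of joint cover above 1.2 rad), for 0.2 s.
2. the nut is upright on the stud and its thread has dropped in (underside less than 7 mm above the seat) (z of nut_center in the frame of seat below 0.031 m and horizontal distance between nut_center and seat below 0.004 m and angle between nut_center's own z axis and vertical below 0.08 rad), for 0.1 s.
At the end, for the whole second after the job is handed in: The nut is screwed home: its flange within 1.6 mm of the seat, within 4 mm of the stud's axis, upright within 0.08 rad, released; the cover still open by at least 1.2 rad (z of nut_center in the frame of seat below 0.0256 m and horizontal distance between nut_center and seat below 0.004 m and angle between nut_center's own z axis and vertical below 0.08 rad and value of joint cover above 1.2 rad); the robot touches nothing.
It fails at once if the small nut is moved more than 20 mm or tipped (distance of small_nut_center from where it was at the start of the episode above 0.02 m or angle between small_nut_center's own z axis and vertical above 0.4 rad).
It fails at once if the cork stopper is moved more than 20 mm or tipped (distance of stopper_center from where it was at the start of the episode above 0.02 m or angle between stopper_center's own z axis and vertical above 0.4 rad).
It fails at once if the spare jaw is moved more than 20 mm or tipped (distance of spare_jaw_center from where it was at the start of the episode above 0.02 m or angle between spare_jaw_center's own z axis and vertical above 0.4 rad).
It fails at once if the bottle is moved more than 20 mm or tipped (distance of bottle_center from where it was at the start of the episode above 0.02 m or angle between bottle_center's own z axis and vertical above 0.4 rad).
It also fails if it takes over 72 s, if anything falls off the work surface, if the arm or the gripper's body presses on something with over 40 N, if the wrist force passes 120 N, or if a joint passes its speed limit or range.

## Robot

A 6-joint arm with a two-finger parallel gripper is mounted at the origin on the work surface. World frame = base frame: x ahead of the robot, y to its left, z up, the work surface at z = 0. Lengths are in m, angles in rad, forces in N, time in s.
With the tool pointing down it reaches from about 0.35 to 0.775 m from the base axis. Payload 5.5 kg.
Tool frame: the origin (TCP) lies midway between the tips of the shut fingers; the grasp point (between the pads) lies grip_point_offset behind it (grip_point_offset is the distance from the TCP to the grasp point, in m); z points along the fingers, y is the direction in which the jaws open and shut (so a half turn about z gives the same grasp; the last joint's range is limited). The gripper opens to 85 mm and grips with 20 to 120 N. Pads are 22 mm wide; open, the fingers measure 114 mm over their backs; the gripper's body (76 mm by 85 mm) begins 54 mm behind the grasp point. The pads swing forward as they close: fully open they stand 13 mm farther back than shut.
Start: joints at [-0.14, 0.313, 0.046, 1.304, 0, 1.431], TCP at [0.575, -0, 0.231] pointing down, gripper open.
Joint ranges: [-2.76, 2.76], [-0.86, 1.69], [-1.03, 1.26], [-2.2, 2.34], [-1.47, 1.5], [-3.14, 3.14]. Speed limits (rad/s): [2.57, 2.57, 3.14, 3.14, 3.14, 3.14].

## Interface

Orientations are given as a unit quaternion [w, x, y, z].
In Python, from workcell import * gives the robot as it stands.
- The arm moves only by the tool send_rows, never from a script. Its argument "series" is one flat list of numbers, 7 for each row, row after row: the shift along the tool's x, y, z in cm, then the turn, a rotation vector about the tool's x, y, z in degrees, then the opening, from 0 (shut) to 1 (fully open). A call has 1 to 10 rows; each row is the pose to reach, as a shift and turn from the pose commanded when the call began, along the tool's axes at that moment; what a row does not reach only later rows make up. A row lasts 1/12 s, in which the tool goes at most 41.7 mm and 7.16 degrees, less where a joint would pass 70% of its speed; a pose out of reach is approached as far as the arm can. A call with a gripper value outside its range is refused whole. The fingers move at their own pace and stop on an object; "newtons" is the grip in N (left out, the last holds). Time passes only in rows, so rows that repeat a pose let the fingers close. It gives the time, the measured TCP pose, the force and the opening at its end, in the units of the state.
- get_state(): the state, without advancing time (a new reading comes with each control period).
- read_camera(name): name is "scene" or "side" or "wrist"; returns the picture (420x560x3 uint8, blue, green, red); there is no depth.
- camera_info(name): a dict with "K" (3x3 intrinsics, pixels), "xyz" and "attitude" of the camera in the world. Camera axes: x right, y down, z forward; pixel columns grow to the right and rows downward; lengths in m; the calibration is good to about 2 mm. A picture is of the moment at which its call begins: read the wrist's pose just before it. camera_info takes no time and is no camera call; for the wrist camera it gives the pose at the moment of the call.
- hand_in(): hands the job in, once; it reports no verdict.
Trained networks look in the newest picture that a camera, given by its name, has taken for a name from the list of things; names that differ only in an ending like _2 or _b are one class to them, and where a whole thing is asked for, a point or a joint stands for the part that bears it (a point fixed in the world has none). Each returns a list of dicts, best first, with "p" (0 to 1); they miss things now and then, are a little off and sometimes report something else, mostly with a low value. They report only what shows in the picture. A call takes as long as a camera call. They do not tell look-alikes from the thing itself.
- silhouettes(camera, label): "pixels" (420x560 bool, what is visible of it) and "box" ([left, top, width, height] in pixels, round what is visible of it).
The state is a dict: "clock": time; "joint_pos": joint angles; "qvel": joint speeds; "tau": joint torques, N m; "tcp_pos": TCP position; "orientation": TCP orientation; "wrist_force": force on the tool from outside, world axes, zero at the start; "ft_torque": the same for the moment, N m; "finger_gap": finger opening in m.
Only numpy, scipy, OpenCV 4.12 (cv2) and the standard library are available. Lean on these libraries where they do the work, as an engineer would, in place of code of your own. Each camera call takes 0.05 s, during which the arm holds its last target. There are 200 camera calls.

## Working session

There is one attempt and no reset: what is moved stays moved. The work goes in short steps, Python scripts to look and compute and a tool call to move; the robot and the scene stay as the last step left them, time stands still between calls to the robot, and variables do not carry over. Pictures are saved under pics/ and viewed, about 8 in all and at most 12, crops included, and the job is handed in when it is done.

Besides the shell and the picture viewer there is one more tool, called after "Call:" as name(argument=value, ...) on one line, values as JSON. send_rows: Moves the arm, as the interface text tells. Its arguments: {"type":"object","properties":{"series":{"type":"array"},"newtons":{"type":"number"}},"required":["series"]}

```bash
ls; mkdir -p pics; python3 - <<'E'
from workcell import *
import cv2,numpy as np
s=get_state();print(s)
print(grip_point_offset if 'grip_point_offset' in globals() else 'no gpo')
for c in("scene","side"):
    im=read_camera(c);cv2.imwrite(f"pics/{c}0.png",im);i=camera_info(c);print(c,i)
    for l in("nut_center","cover","seat","small_nut_center"):
        try:
            for d in silhouettes(c,l): print(c,l,round(d["p"],2),d["box"])
        except Exception as e: print(l,e)
a=cv2.imread("pics/scene0.png");b=cv2.imread("pics/side0.png")
E
```

```text
pics
{'clock': 0.0, 'joint_pos': array([-1.39609976e-01,  3.14007060e-01,  4.49535827e-02,  1.30362371e+00,
       -6.29376402e-06,  1.43123110e+00]), 'qvel': array([ 0.00102659, -0.00134164, -0.00022562,  0.00077885,  0.00030128,
        0.00084004]), 'tau': array([-2.90074182e-03, -4.80629075e+01,  2.98531097e+01,  1.95313990e-02,
       -3.83516899e-04, -4.27451073e-05]), 'tcp_pos': array([5.74465873e-01, 5.77849527e-05, 2.30394723e-01]), 'orientation': array([-7.49146579e-04,  7.07122288e-01,  7.07090648e-01, -5.68508378e-04]), 'wrist_force': array([-0.20887583,  0.73391811, -0.03809833]), 'ft_torque': array([ 0.00535064, -0.03638787, -0.0159    ]), 'finger_gap': 0.08543265361081002}
0.0187
scene {'K': array([[449.9820563 ,   0.        , 269.91980097],
       [  0.        , 449.9820563 , 207.19149718],
       [  0.        ,   0.        ,   1.        ]]), 'xyz': array([ 0.90231302, -0.70055552,  1.05477234]), 'attitude': array([-0.3117546 ,  0.91614127,  0.2382176 , -0.08213777])}
scene nut_center 0.66 [259.1, 170.7, 34.4, 45.0]
scene nut_center 0.58 [173.3, 249.2, 18.0, 19.8]
sce
[... 154 characters left out ...]
3, 323.5, 139.4, 96.5]
scene seat 0.69 [232.3, 168.7, 72.0, 75.0]
scene small_nut_center 0.6 [171.7, 251.1, 16.0, 16.8]
scene small_nut_center 0.16 [268.0, 263.9, 30.0, 53.1]
side {'K': array([[430.12830744,   0.        , 273.73488728],
       [  0.        , 430.12830744, 214.99100742],
       [  0.        ,   0.        ,   1.        ]]), 'xyz': array([ 0.1706345 , -0.96126095,  0.75669106]), 'attitude': array([-0.46877721,  0.86136231, -0.17344786,  0.09065724])}
side nut_center 0.54 [209.0, 177.8, 17.2, 22.5]
side cover 0.91 [252.4, 192.2, 43.4, 27.7]
side cover 0.79 [385.2, 268.7, 98.3, 47.2]
side seat 0.91 [327.9, 269.9, 150.6, 145.2]
side small_nut_center 0.28 [227.5, 195.2, 65.8, 70.1]
```

View pics/scene0.png

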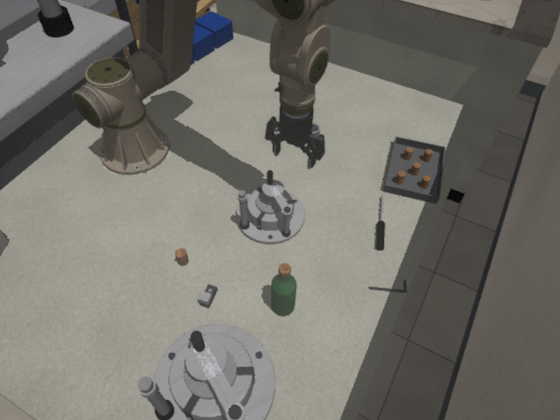

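View pics/side0.png

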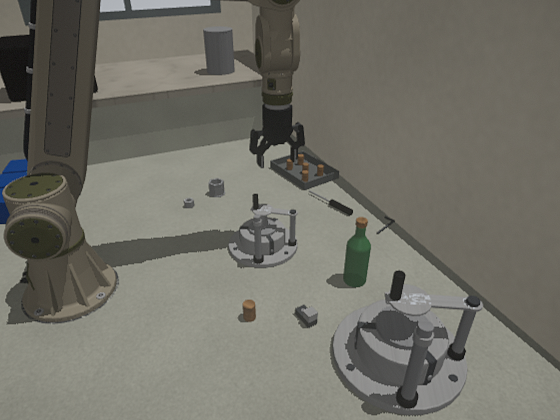

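The meant (smaller) chuck is at scene (270,205) / side (262,235); the big one at scene (215,375) / side (400,350) is the look-alike. The big nut looks to be at side (217,187), and the small nut at side (188,203). The bottle is at scene (284,290), the cork at scene (182,257), and the jaw at scene (208,295). Next I'll take a close crop.

```bash
cat > h.py <<'E'
from workcell import *
import cv2,numpy as np
from scipy.spatial.transform import Rotation as R
def rot(q): return R.from_quat(np.roll(q,-1)).as_matrix()
def ray(c,uv,info=None):
    i=info or camera_info(c); d=rot(i["attitude"])@np.linalg.inv(i["K"])@[uv[0],uv[1],1]; return i["xyz"],d
def onz(c,uv,z,info=None):
    o,d=ray(c,uv,info); return o+d*(z-o[2])/d[2]
def proj(c,P,info=None):
    i=info or camera_info(c); p=(np.atleast_2d(P)-i["xyz"])@rot(i["attitude"]); p=p@i["K"].T; return p[:,:2]/p[:,2:]
E
python3 - <<'E'
from h import *
a=cv2.imread("pics/scene0.png")[155:250,220:320];b=cv2.imread("pics/side0.png")[165:275,170:310]
A=cv2.resize(a,None,fx=4,fy=4,interpolation=2);B=cv2.resize(b,None,fx=4,fy=4,interpolation=2)
B=cv2.resize(b,(400*140//110,400),interpolation=2);A=cv2.resize(a,(280,266),interpolation=2)
B=cv2.resize(b,(490,385),interpolation=2);A=cv2.resize(a,(300,285),interpolation=2)
o=np.zeros((385,790,3),np.uint8);o[:285,:300]=A;o[:,300:]=B;cv2.imwrite("pics/c1.png",o)
print("nut",onz("side",(217,189),.024),"small",onz("side",(188.5,203),.012))
for r in((265,239),(270,205)):print(onz("scene",r,.07))
print("side chuck",onz("side",(263,243),.015))
E
```

```text
nut [0.48291968 0.31364334 0.024     ] small [0.37390564 0.28057014 0.012     ]
[ 0.57060667 -0.13718334  0.07      ]
[ 0.52700993 -0.03225427  0.07      ]
side chuck [ 0.51986827 -0.0280037   0.015     ]
```

View pics/c1.png

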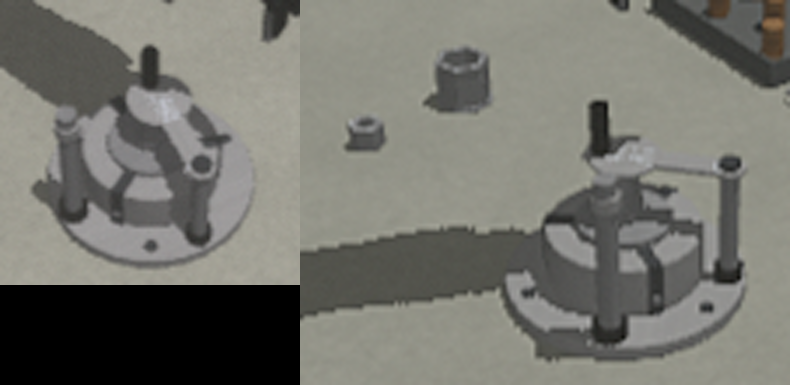

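```bash
python3 - <<'E'
from h import *
from scipy.optimize import least_squares
obs=[("scene",(287.3,209.3),"pin"),("side",(293.1,211.6),"pin"),("scene",(242,193.5),"pil"),("side",(257.7,219.3),"pil"),("scene",(270,171.7),"knob"),("side",(255.4,194.7),"knob")]
def pts(p):
    x,y,t=p;e=np.array([np.cos(t),np.sin(t),0]);f=np.array([-e[1],e[0],0]);o=np.array([x,y,.07])
    return dict(pin=o+85*.001*e+[0,0,.058],pil=o-.085*f+[0,0,.09],knob=o-.02*e+[0,0,.096])
def res(p): P=pts(p); return np.concatenate([proj(c,P[k])[0]-uv for c,uv,k in obs])
for c,uv,k in obs: print(c,k,onz(c,uv,dict(pin=.128,pil=.16,knob=.166)[k]))
for t0 in(-2,0,2):
    r=least_squares(res,[.52,-.03,t0]);print(r.x,r.cost,r.fun.round(1))
i=camera_info("wrist");print(i);cv2.imwrite("pics/w0.png",read_camera("wrist"))
E
```

```text
scene pin [ 0.5951543  -0.06214232  0.128     ]
side pin [ 0.59392817 -0.06944474  0.128     ]
scene pil [ 0.48014187 -0.0956331   0.16      ]
side pil [ 0.47558968 -0.11259447  0.16      ]
scene knob [5.08972722e-01 4.01747975e-04 1.66000000e-01]
side knob [ 0.50981593 -0.00518698  0.166     ]
[ 0.52456919 -0.0204824  -0.54443664] 17.517430417670617 [ 0.3  1.   0.4 -1.2  0.6 -0.6 -0.9 -4.3 -2.4  2.4 -0.2  1. ]
[ 0.5245692  -0.0204824  -0.54443679] 17.517430417639485 [ 0.3  1.   0.4 -1.2  0.6 -0.6 -0.9 -4.3 -2.4  2.4 -0.2  1. ]
[ 0.5245692  -0.0204824  -0.54443676] 17.51743041764133 [ 0.3  1.   0.4 -1.2  0.6 -0.6 -0.9 -4.3 -2.4  2.4 -0.2  1. ]
{'K': array([[332.58766703,   0.        , 285.00104957],
       [  0.        , 332.58766703, 210.36565989],
       [  0.        ,   0.        ,   1.        ]]), 'xyz': array([0.57486123, 0.08450826, 0.37447366]), 'attitude': array([ 1.65923333e-01,  9.86138608e-01, -2.53559288e-04,  1.73170471e-04])}
```

View pics/w0.png

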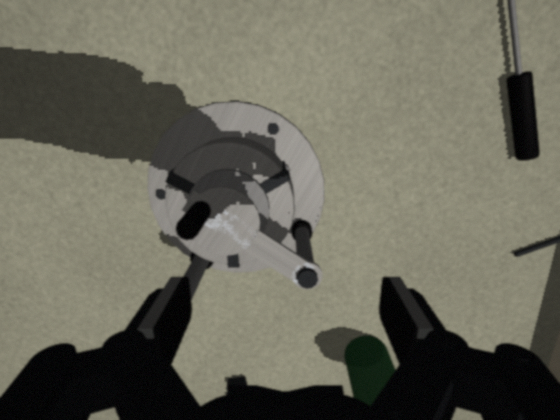

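```bash
python3 - <<'E'
from h import *
from scipy.optimize import least_squares
for uv,z in(((188,230),.166),((308,278),.128),((236,186),.015)): print(onz("wrist",uv,z))
s=camera_info("wrist")
im=cv2.imread("pics/w0.png")
# foot outline test
obs=[("scene",(287.3,209.3),"pin"),("side",(293.1,211.6),"pin"),("scene",(242,193.5),"pil"),("scene",(270,171.7),"knob"),("side",(255.4,194.7),"knob"),("wrist",(188,230),"knob"),("wrist",(308,278),"pin")]
def pts(p):
    x,y,t=p;e=np.array([np.cos(t),np.sin(t),0]);f=np.array([-e[1],e[0],0]);o=np.array([x,y,.07])
    return dict(pin=o+85*.001*e+[0,0,.058],pil=o-.085*f+[0,0,.09],knob=o-.02*e+[0,0,.096])
def res(p): P=pts(p); return np.concatenate([proj(c,P[k])[0]-uv for c,uv,k in obs])
r=least_squares(res,[.52,-.03,-.5],loss='soft_l1');print(r.x,r.cost,res(r.x).round(1))
p=r.x;a=np.linspace(0,6.28,60);c=np.c_[np.cos(a),np.sin(a),0*a]
for cam,f in(("wrist","w0"),("scene","scene0"),("side","side0")):
    im=cv2.imread(f"pics/{f}.png")
    for rad,z,col in((.1,.015,(0,0,255)),(.04,.07,(0,255,0)),(.065,.062,(255,0,0))):
        q=proj(cam,c*rad+[p[0],p[1],z]);cv2.polylines(im,[np.int32(q*16)],True,col,1,0,4)
    for P in pts(p).values(): cv2.circle(im,tuple(int(v) for v in proj(cam,P)[0]),2,(0,255,255),-1)
    if f=="w0": o=im[90:310,120:360]
    if f=="scene0": o2=cv2.resize(im[155:250,220:320],(300,285))
    if f=="side0": o3=cv2.resize(im[180:270,220:310],(300,300))
O=np.zeros((590,790,3),np.uint8);O[:440,:480]=cv2.resize(o,(480,440));O[:285,490:]=o2;O[290:,490:]=o3
cv2.imwrite("pics/o1.png",O)
E
```

```text
[ 0.50924231 -0.00173364  0.166     ]
[ 0.59432972 -0.06127188  0.128     ]
[ 0.52033781 -0.01119992  0.015     ]
[ 0.52538808 -0.01324369 -0.61106508] 5.868816119847809 [-0.  -0.1 -0.8 -1.4  1.4 -3.8 -0.4  0.5 -0.7 -0.5 -0.3  0.   0.8  0.8]
```

View pics/o1.png

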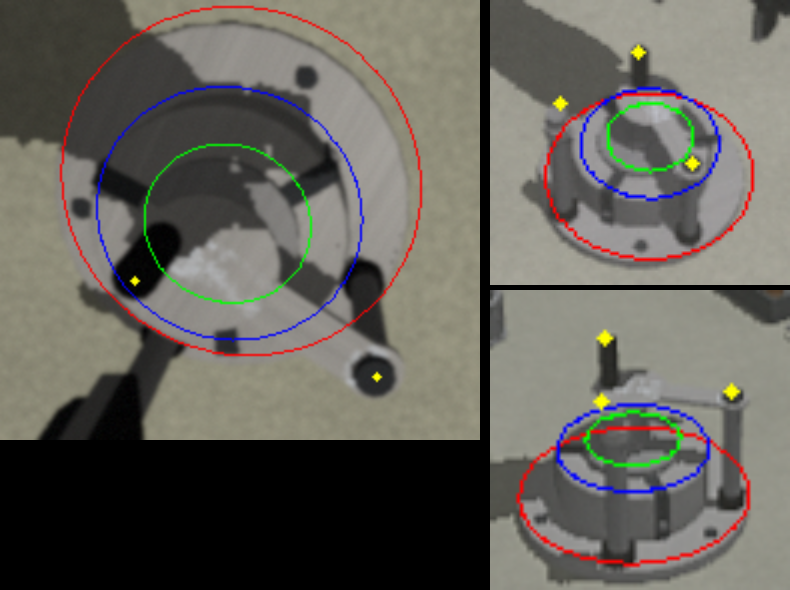

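```bash
python3 - <<'E'
from h import *
from scipy.optimize import least_squares
def tri(obs):
    r=least_squares(lambda X:np.concatenate([proj(c,X)[0]-uv for c,uv in obs]),[.52,-.03,.1]);return r.x.round(4),r.fun.round(1)
print("pin",tri([("scene",(287.3,209.3)),("side",(293.1,211.6)),("wrist",(308,278))]))
print("knob",tri([("scene",(270,171.7)),("side",(255.4,194.7)),("wrist",(188,230))]))
print("pil",tri([("scene",(242,193.5)),("side",(257.7,219.3))]))
print("pillar foot ctr? side(258,257) scene(244,225)",tri([("scene",(244.5,225)),("side",(258.5,258))]))
print("bottle base",tri([("scene",(284,309)),("side",(355,285))]))
# foot from each camera: extreme pixels
# wrist: left col 120+30,right 120+204,top 90+11, bottom 267
a=np.linspace(0,2*np.pi,400);c=np.c_[np.cos(a),np.sin(a),0*a]*.1
meas={"wrist":(150,324,101,267.5),"scene":(236.2,304.5,169,243),"side":(229,297.5,None,261.5)}
for cam,m in meas.items():
    for Z in(0,.015):
        q0=lambda p:proj(cam,c+[p[0],p[1],Z])
        f=lambda p:[v-w for v,w in zip((q0(p)[:,0].min(),q0(p)[:,0].max(),q0(p)[:,1].min(),q0(p)[:,1].max()),m) if w is not None]
        r=least_squares(f,[.52,-.02]);print(cam,Z,r.x.round(4),r.fun.round(1))
E
```

```text
pin (array([ 0.5947, -0.0627,  0.1255]), array([-0.3,  0.7, -0.8, -0.5,  0.2, -0. ]))
knob (array([ 0.5094, -0.0017,  0.1661]), array([-0.3,  0.5, -0.6, -0.6,  0.1, -0. ]))
pil (array([ 0.4793, -0.0942,  0.1514]), array([ 0.2,  1.6, -1.1, -1.2]))
pillar foot ctr? side(258,257) scene(244,225) (array([ 0.4805, -0.0963,  0.0221]), array([-0. , -0.2,  0.1,  0.1]))
bottle base (array([ 0.6907, -0.2523, -0.0174]), array([ 0. ,  0.9, -0.7, -0.6]))
wrist 0 [ 0.5193 -0.0214] [ 1.  -1.   0.  -0.3]
wrist 0.015 [ 0.5215 -0.0188] [-2.5  2.5 -2.3  3.9]
scene 0 [0.5026 0.0133] [ 0.4 -0.4 11.3 -9.3]
scene 0.015 [0.5081 0.0034] [-0.1  0.1 10.8 -9. ]
side 0 [0.5328 0.0035] [ 0.5 -0.5  0.1]
side 0.015 [ 0.5265 -0.0133] [-0.2  0.2 -0. ]
```

Pin, knob and pillar triangulate consistently, with knob–pin at 104.9 mm and pin–pillar at 119.5 mm. That puts the stud near (0.521,-0.021), yaw about -0.52, with the cover already about 0.1 rad open. I'll cage the knob between the fingers and swing it.

Call:
send_rows(series=[-0.2,-6.5,0,0,0,-54,0.4,-0.2,-6.5,0,0,0,-54,0.4,-0.2,-6.5,0,0,0,-54,0.4,-0.2,-6.5,0,0,0,-54,0.4,-0.2,-6.5,0,0,0,-54,0.4,-0.2,-6.5,0,0,0,-54,0.4,-0.2,-6.5,0,0,0,-54,0.4,-0.2,-6.5,0,0,0,-54,0.4,-0.2,-6.5,3.5,0,0,-54,0.4,-0.2,-6.5,3.5,0,0,-54,0.4], newtons=20)

```text
clock: 1.38
tcp_pos: [0.5071, -0.0016, 0.1919]
orientation: [-0.003, 0.309, 0.951, -0.001]
wrist_force: [-1.5, -0.2, -1.6]
finger_gap: 0.0343
```

```bash
cat >> h.py <<'E'
def local(P):
    s=get_state(); return ((np.array(P)-s["tcp_pos"])@rot(s["orientation"])*100).round(2)
def st():
    s=get_state(); M=rot(s["orientation"]); print("t",round(s["clock"],2),"tcp",s["tcp_pos"].round(4),"yaw(jaw)",np.degrees(np.arctan2(M[1,1],M[0,1])).round(1),"tilt",np.degrees(np.arccos(-M[2,2])).round(2),"F",s["wrist_force"].round(1),"T",s["ft_torque"].round(2),"gap",round(s["finger_gap"],4),"q6",s["joint_pos"][5].round(2))
E
python3 - <<'E'
from h import *
st()
P=np.array([.5947,-.0627])
s=get_state();y0=np.degrees(np.arctan2(rot(s["orientation"])[1,1],rot(s["orientation"])[0,1]))
print(local([.5094,-.0017,.133]))
for k in range(1,17):
    a=2.521-np.radians(6*k);print(k,local([P[0]+.105*np.cos(a),P[1]+.105*np.sin(a),.133]),6*k)
cv2.imwrite("pics/w1.png",read_camera("wrist"))
E
```

```text
t 1.38 tcp [ 0.5071 -0.0016  0.1919] yaw(jaw) 54.0 tilt 0.41 F [-1.5 -0.2 -1.6] T [-0.02  0.08 -0.01] gap 0.0343 q6 0.47
[-0.23  0.14  5.88]
1 [-0.27  1.24  5.88] 6
2 [-0.43  2.33  5.88] 12
3 [-0.71  3.39  5.87] 18
4 [-1.09  4.42  5.86] 24
5 [-1.58  5.4   5.86] 30
6 [-2.18  6.33  5.85] 36
7 [-2.86  7.19  5.84] 42
8 [-3.63  7.97  5.84] 48
9 [-4.48  8.67  5.83] 54
10 [-5.4   9.27  5.82] 60
11 [-6.37  9.78  5.81] 66
12 [-7.4  10.18  5.81] 72
13 [-8.46 10.48  5.8 ] 78
14 [-9.54 10.66  5.79] 84
15 [-10.64  10.72   5.78] 90
16 [-11.73  10.67   5.78] 96
```

View pics/w1.png

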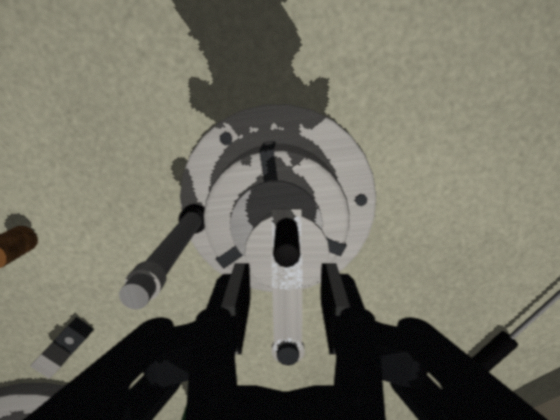

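The knob at (287,250) sits between the fingers. Lowering and sweeping.

Call:
send_rows(series=[-0.2,0.1,3,0,0,0,0.4,-0.2,0.1,5.9,0,0,0,0.4,-0.2,0.1,5.9,0,0,0,0.4,-0.3,1.2,5.9,0,0,6,0.4,-0.4,2.3,5.9,0,0,12,0.4,-0.7,3.4,5.9,0,0,18,0.4,-1.1,4.4,5.9,0,0,24,0.4,-1.6,5.4,5.9,0,0,30,0.4,-2.2,6.3,5.9,0,0,36,0.4,-2.9,7.2,5.9,0,0,42,0.4])

```text
clock: 2.27
tcp_pos: [0.5768, 0.0394, 0.1399]
orientation: [0.001, 0.631, 0.776, 0.0]
wrist_force: [-1.3, -0.6, 0.3]
finger_gap: 0.0342
```

```bash
python3 - <<'E'
from h import *
st()
P=np.array([.5947,-.0627])
for k in range(8,17):
    a=2.521-np.radians(6*k);print(k,local([P[0]+.105*np.cos(a),P[1]+.105*np.sin(a),.133]),6*k-42)
E
```

```text
t 2.27 tcp [0.5768 0.0394 0.1399] yaw(jaw) 11.7 tilt 0.08 F [-1.3 -0.6  0.3] T [-0.14  0.16  0.04] gap 0.0342 q6 1.3
8 [0.1  0.65 0.69] 6
9 [-0.06  1.74  0.69] 12
10 [-0.33  2.8   0.69] 18
11 [-0.71  3.83  0.69] 24
12 [-1.2   4.82  0.69] 30
13 [-1.78  5.75  0.7 ] 36
14 [-2.46  6.61  0.7 ] 42
15 [-3.23  7.4   0.7 ] 48
16 [-4.08  8.1   0.7 ] 54
```

Call:
send_rows(series=[0.1,0.6,0,0,0,6,0.4,0,1.6,0,0,0,12,0.4,-0.3,2.6,0,0,0,18,0.4,-0.7,3.6,0,0,0,24,0.4,-1.2,4.6,0,0,0,30,0.4,-1.8,5.5,0,0,0,36,0.4,-2.4,6.4,0,0,0,42,0.4,-3.2,7.2,0,0,0,48,0.4,-3.6,7.6,0,0,0,51,0.4,-3.6,7.6,0,0,0,51,0.4])

```text
clock: 3.1
tcp_pos: [0.6594, 0.019, 0.1397]
orientation: [0.001, 0.903, 0.43, 0.001]
wrist_force: [-0.5, 0.7, 0.0]
finger_gap: 0.0342
```

```bash
python3 - <<'E'
from h import *
st()
s=get_state();P=np.array([.5947,-.0627]);d=s["tcp_pos"][:2]-P
print("cover est",2.624-np.arctan2(d[1],d[0]),np.hypot(*d))
E
```

```text
t 3.1 tcp [0.6594 0.019  0.1397] yaw(jaw) -39.1 tilt 0.15 F [-0.5  0.7  0. ] T [ 0.01 -0.02 -0.01] gap 0.0342 q6 2.16
cover est 1.7228072892502122 0.10425128735406182
```

Call:
send_rows(series=[0,0,-4,0,0,0,0.5,0,0,-8,0,0,0,1,-3,-2.6,-11,0,0,-7,1,-6,-5.2,-14,0,0,-14,1,-9,-8,-16,0,0,-21,1,-9,-8,-16,0,0,-28,1,-9,-8,-16,0,0,-35,1,-9,-8,-16,0,0,-39,1,-9,-8,-16,0,0,-39,1,-9,-8,-16,0,0,-39,1])

```text
clock: 3.93
tcp_pos: [0.5386, 0.0004, 0.2988]
orientation: [0.001, 0.707, 0.707, 0.001]
wrist_force: [0.1, 0.2, -0.6]
finger_gap: 0.0852
```

```bash
python3 - <<'E'
from h import *
st()
i=camera_info("wrist");im=read_camera("wrist");cv2.imwrite("pics/w2.png",im)
import pickle;pickle.dump(i,open("w2.pkl","wb"))
print(local([.483,.314,.23]), proj("wrist",[[.521,-.021,.114],[.521,-.021,.07]]))
E
```

```text
t 3.93 tcp [5.386e-01 4.000e-04 2.988e-01] yaw(jaw) -0.1 tilt 0.09 F [ 0.1  0.2 -0.6] T [-0.01  0.04  0.07] gap 0.0852 q6 1.42
[31.36 -5.62  6.82] [[267.79335786 203.48151638]
 [269.59957983 191.80128197]]
```

View pics/w2.png

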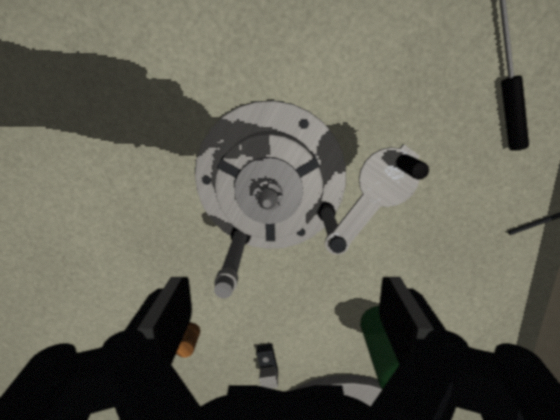

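Call:
send_rows(series=[4,-1,1,0,0,0,1,8,-2,2,0,0,0,1,12,-3,3,0,0,0,1,16,-4,4,0,0,0,1,20,-5,5,0,0,0,1,24,-5.6,6,0,0,0,1,28,-5.6,7,0,0,0,1,31,-5.6,7,0,0,0,1,32.5,-5.6,7,0,0,0,1,32.5,-5.6,7,0,0,0,1])

```text
clock: 4.82
tcp_pos: [0.4823, 0.3283, 0.2266]
orientation: [-0.0, 0.706, 0.708, -0.0]
wrist_force: [-0.5, -0.1, -0.1]
finger_gap: 0.0851
```

```bash
python3 - <<'E'
from h import *
import pickle
st()
i=camera_info("wrist");im=read_camera("wrist");cv2.imwrite("pics/w3.png",im);pickle.dump(i,open("w3.pkl","wb"))
for d in silhouettes("wrist","nut_center"):
    print(d["p"],d["box"])
uv=proj("wrist",[[.483,.314,.048]])[0];print(uv)
x,y=(int(v) for v in uv);y=max(y,70);a=cv2.resize(im[y-70:y+70,x-70:x+70],(395,395),interpolation=2)
w=cv2.imread("pics/w2.png")[150:240,220:315];i2=pickle.load(open("w2.pkl","rb"))
t=np.linspace(0,6.28,60);c=np.c_[np.cos(t),np.sin(t),0*t]
b=cv2.resize(w,(395,374),interpolation=2);k=395/95
for r,z,col in((.04,.07,(0,255,0)),(.065,.062,(255,0,0)),(.1,.015,(0,0,255))):
    q=(proj("wrist",c*r+[.521,-.021,z],i2)-[219.5,149.5])*k;cv2.polylines(b,[np.int32(q*16)],True,col,1,0,4)
q=(proj("wrist",[.521,-.021,.114],i2)[0]-[219.5,149.5])*k;cv2.circle(b,tuple(int(v) for v in q),3,(0,255,255),-1)
O=np.zeros((395,790,3),np.uint8);O[:,:395]=a;O[:374,395:]=b;cv2.imwrite("pics/c3.png",O);print("crop origin",x-70,y-70,395/140)
E
```

```text
t 4.82 tcp [0.4823 0.3283 0.2266] yaw(jaw) 0.2 tilt 0.05 F [-0.5 -0.1 -0.1] T [-0.07  0.01  0.05] gap 0.0851 q6 2.03
0.72 [263.1, 153.5, 49.3, 52.2]
[285.4373275  195.34775668]
crop origin 215 125 2.8214285714285716
```

View pics/c3.png

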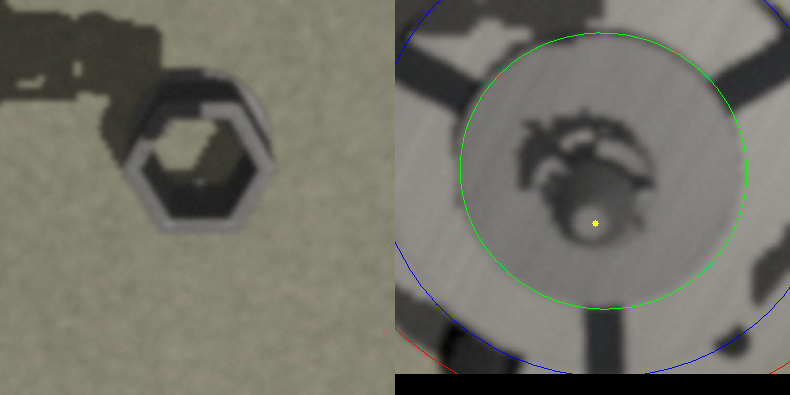

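Seat overlay fits at (0.5203,-0.021). The nut's top hexagon centres near pixel (285.6,184.3), with flats facing about 91°.

```bash
python3 - <<'E'
from h import *
import pickle
i=pickle.load(open("w3.pkl","rb"))
n=onz("wrist",(285.6,184.3),.048,i);print(n,local([n[0],n[1],.012]))
for uv in((123,169),(273,166),(165,231),(240,230)): print(onz("wrist",(215+uv[0]/2.821-.3,125+uv[1]/2.821-.3),.048,i)-n)
E
```

```text
[0.48261186 0.32888312 0.048     ] [ 0.39  0.   21.51]
[-0.02721864 -0.00040768  0.        ]
[0.02576672 0.00086193 0.        ]
[-0.01256686 -0.02345855  0.        ]
[ 0.01453906 -0.02298555  0.        ]
```

Call:
send_rows(series=[0.4,0,2,0,0,-7,1,0.4,0,4,0,0,-14,1,0.4,0,6,0,0,-21,1,0.4,0,6,0,0,-28,1,0.4,0,6,0,0,-35,1,0.4,0,6,0,0,-42,1,0.4,0,6,0,0,-49,1,0.4,0,6,0,0,-56,1,0.4,0,6,0,0,-63,1,0.4,0,6,0,0,-70,1])

```text
clock: 5.75
tcp_pos: [0.4835, 0.3271, 0.1679]
orientation: [0.0, 0.172, 0.985, -0.0]
wrist_force: [0.1, 0.1, 0.7]
finger_gap: 0.0856
```

Call:
send_rows(series=[0,0,0,0,0,-7,1,0,0,0,0,0,-14,1,0,0,0,0,0,-21,1,0,0,0,0,0,-21,1,0,0,0,0,0,-21,1])

```text
clock: 6.17
tcp_pos: [0.4834, 0.3277, 0.1678]
orientation: [0.0, -0.006, 1.0, -0.0]
wrist_force: [0.2, 0.9, 0.4]
finger_gap: 0.0851
```

```bash
python3 - <<'E'
from h import *
st()
i=camera_info("wrist");im=read_camera("wrist")
n=[.4826,.3289,.048]
for l in("nut_center",):
    for d in silhouettes("wrist",l): print(d["p"],d["box"])
t=np.radians(31+60*np.arange(6)); H=np.c_[np.cos(t),np.sin(t),0*t]*.0277
H=np.c_[np.cos(t-np.radians(30)),np.sin(t-np.radians(30)),0*t]*.0277
q=proj("wrist",H+n);x,y=(int(v) for v in q.mean(0));print(q.mean(0))
x0,y0=max(x-80,0),max(y-80,0);k=3.7
O=cv2.resize(im[y0:y0+160,x0:x0+160],None,fx=k,fy=k,interpolation=2)
cv2.polylines(O,[np.int32((q-[x0-.5,y0-.5])*k*16)],True,(0,0,255),1,0,4);cv2.imwrite("pics/c4.png",O)
print("side",proj("side",[.4826,.3289,.024]),local([.4826,.3289,.012]))
E
```

```text
t 6.17 tcp [0.4834 0.3277 0.1678] yaw(jaw) 90.7 tilt 0.03 F [0.2 0.9 0.4] T [-0.02  0.03 -0.  ] gap 0.0851 q6 0.45
0.94 [257.3, 157.0, 62.4, 73.7]
[285.79935696 201.70303737]
side [[215.67977054 187.03335625]] [ 0.06  0.07 15.56]
```

View pics/c4.png

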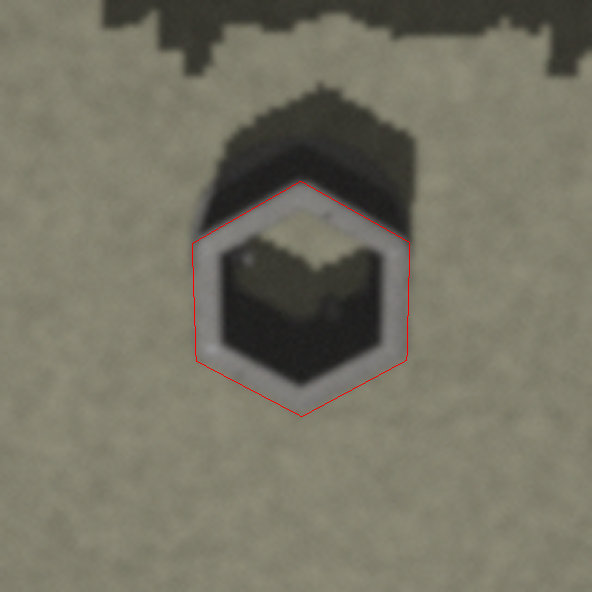

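The overlay matches. Descend and grip.

Call:
send_rows(series=[0,0.1,4,0,0,0,1,0,0.1,8,0,0,0,1,0,0.1,12,0,0,0,1,0,0.1,14.5,0,0,0,1,0,0.1,15.5,0,0,0,1,0,0.1,15.5,0,0,0,1,0,0.1,15.5,0,0,0,0.3,0,0.1,15.5,0,0,0,0.3,0,0.1,15.5,0,0,0,0.3,0,0.1,15.5,0,0,0,0.3], newtons=60)

```text
clock: 7.1
tcp_pos: [0.4849, 0.331, 0.0149]
orientation: [0.002, -0.009, 1.0, 0.001]
wrist_force: [-0.1, -1.2, 7.5]
finger_gap: 0.0471
```

Call:
send_rows(series=[0,0,0,0,0,0,0.3,0,0,0,0,0,0,0.3,0,0,0,0,0,0,0.3])

```text
clock: 7.35
tcp_pos: [0.4849, 0.3309, 0.0149]
orientation: [0.002, -0.009, 1.0, 0.001]
wrist_force: [0.1, -0.7, 6.7]
finger_gap: 0.0474
```

```bash
python3 -c "
from h import *
st()"
```

```text
t 7.35 tcp [0.4849 0.3309 0.0149] yaw(jaw) 91.0 tilt 0.28 F [ 0.1 -0.7  6.7] T [-0.3   0.02  0.02] gap 0.0474 q6 0.45
```

Call:
send_rows(series=[0,0,-1,0,0,0,0.3,0,0,-3,0,0,0,0.3,0,0,-6,0,0,0,0.3,0,0,-10,0,0,0,0.3,0,0,-14,0,0,0,0.3,0,0,-18,0,0,0,0.3,0,0,-18,0,0,0,0.3,0,0,-18,0,0,0,0.3])

```text
clock: 8.02
tcp_pos: [0.4844, 0.3312, 0.1963]
orientation: [0.003, -0.009, 1.0, 0.002]
wrist_force: [0.4, -0.1, -3.4]
finger_gap: 0.047
```

```bash
python3 - <<'E'
from h import *
st();s=get_state()
i=camera_info("wrist");im=read_camera("wrist")
M=rot(s["orientation"]);t=np.radians(60*np.arange(6))
# nut assumed: centre under TCP, top = tcp z + .048-.0149
c=s["tcp_pos"]-.0331*M[:,2]
H=c+np.outer(np.cos(t),M[:,0])*.0277+np.outer(np.sin(t),M[:,1])*.0277
q=proj("wrist",H);x0,y0=np.int32(q.mean(0))-[65,70];k=4.4
O=cv2.resize(im[y0:y0+130,x0:x0+130],None,fx=k,fy=k,interpolation=2)
cv2.polylines(O,[np.int32((q-[x0-.5,y0-.5])*k*16)],True,(0,0,255),1,0,4);cv2.imwrite("pics/c5.png",O);print(q.mean(0),"px per mm",332/np.linalg.norm(c-i["xyz"])/1000*k)
print(local([.5203,-.021,.195]))
E
```

```text
t 8.02 tcp [0.4844 0.3312 0.1963] yaw(jaw) 91.0 tilt 0.41 F [ 0.4 -0.1 -3.4] T [-0.02 -0.    0.02] gap 0.047 q6 0.45
[286.4333999  326.03368759] px per mm 10.527302854161965
[ -3.11 -35.21  -0.17]
```

View pics/c5.png

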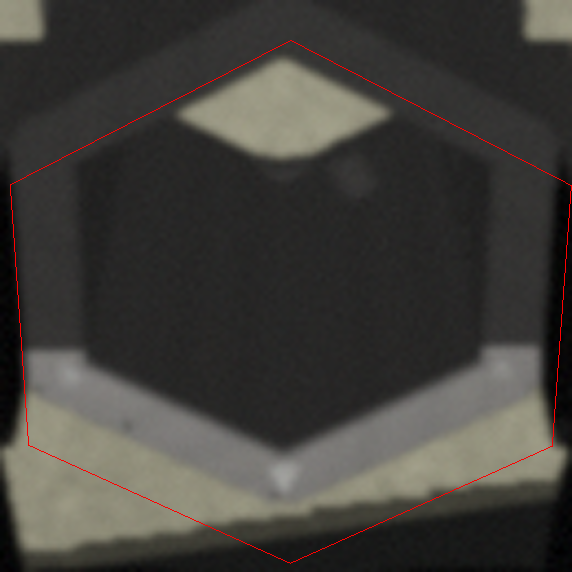

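```bash
python3 - <<'E'
from h import *
from scipy.optimize import least_squares
s=get_state();M=rot(s["orientation"]);t=np.radians(60*np.arange(6));k=4.4
x0,y0=np.int32([286.43,326.03])-[65,70]
def H(p): return s["tcp_pos"]+M@[p[0],p[1],p[2]]+np.outer(np.cos(t),M[:,0])*.0277+np.outer(np.sin(t),M[:,1])*.0277
q=(proj("wrist",H([0,0,-.0331]))-[x0-.5,y0-.5])*k;print(q.round())
mes={}
for m in((287,503),(25,390),(540,390),(14,130),(555,126)):
    j=np.argmin(np.linalg.norm(q-[0,57]-m,axis=1));mes[j]=m
print(mes)
f=lambda p:np.concatenate([((proj("wrist",H(p))-[x0-.5,y0-.5])*k)[j]-m for j,m in mes.items()])
r=least_squares(f,[0,0,-.033],x_scale=.001);print(r.x,r.fun.round())
for z in(-.0331,-.031):print(z,least_squares(lambda p:f([p[0],p[1],z]),[0,0],x_scale=.001).x)
E
```

```text
[[283.  12.]
 [559. 155.]
 [541. 413.]
 [283. 529.]
 [ 26. 413.]
 [  7. 155.]]
{np.int64(3): (287, 503), np.int64(4): (25, 390), np.int64(2): (540, 390), np.int64(5): (14, 130), np.int64(1): (555, 126)}
[ 1.49762158e-03  8.97076370e-05 -3.14596826e-02] [-3.  1.  3. -3. -0. -3. -4.  0.  3.  4.]
-0.0331 [2.73220143e-03 9.05400208e-05]
-0.031 [1.15135102e-03 8.94736688e-05]
```

Call:
send_rows(series=[-0.3,-4,0,0,0,0,0.3,-0.7,-8,0,0,0,0,0.3,-1.1,-12,0,0,0,0,0.3,-1.5,-16,0,0,0,0,0.3,-1.9,-20,0,0,0,0,0.3,-2.3,-24,0,0,0,0,0.3,-2.7,-28,0,0,0,0,0.3,-3,-32,0,0,0,0,0.3,-3.3,-35.2,0,0,0,0,0.3,-3.3,-35.2,0,0,0,0,0.3])

```text
clock: 8.9
tcp_pos: [0.5213, -0.0265, 0.1902]
orientation: [-0.002, -0.005, 1.0, -0.001]
wrist_force: [0.2, 1.1, -1.7]
finger_gap: 0.0474
```

Call:
send_rows(series=[0,0,2,0,0,0,0.3,0,0,4,0,0,0,0.3,0,0,4.5,0,0,0,0.3,0,0,4.5,0,0,0,0.3])

```text
clock: 9.23
tcp_pos: [0.5191, -0.0204, 0.1442]
orientation: [-0.004, -0.009, 1.0, 0.001]
wrist_force: [-0.4, -0.5, -2.6]
finger_gap: 0.0471
```

```bash
python3 - <<'E'
from h import *
st()
print(local([.5223,-.021,.12]))
O=[]
for c in("scene","side"):
    im=read_camera(c)
    x,y=np.int32(proj(c,[.5203,-.021,.13])[0]);O.append(cv2.resize(im[y-45:y+45,x-45:x+45],(395,395),interpolation=2))
cv2.imwrite("pics/c6.png",np.hstack(O))
E
```

```text
t 9.23 tcp [ 0.5191 -0.0204  0.1442] yaw(jaw) 91.0 tilt 0.41 F [-0.4 -0.5 -2.6] T [ 0.    0.03 -0.01] gap 0.0471 q6 -0.21
[-0.34 -0.07  2.42]
```

View pics/c6.png

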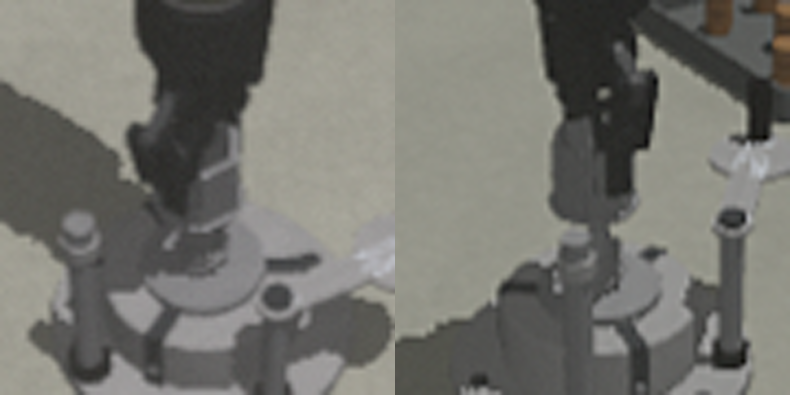

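Call:
send_rows(series=[-0.3,-0.1,0,0,0,0,0.3,-0.3,-0.1,0,0,0,0,0.3,-0.3,-0.1,0,0,0,0,0.3,-0.3,-0.1,0,0,0,0,0.3])

```text
clock: 9.67
tcp_pos: [0.5255, -0.0221, 0.148]
orientation: [0.001, -0.009, 1.0, -0.0]
wrist_force: [0.7, 0.2, -2.6]
finger_gap: 0.0475
```

```bash
python3 - <<'E'
from h import *
st()
print(local([.5223,-.021,.12]))
E
```

```text
t 9.67 tcp [ 0.5255 -0.0221  0.148 ] yaw(jaw) 91.0 tilt 0.08 F [ 0.7  0.2 -2.6] T [0.01 0.02 0.04] gap 0.0475 q6 -0.21
[0.32 0.11 2.8 ]
```

Call:
send_rows(series=[0,0,0,0,0,0,0.3])

```text
clock: 9.75
tcp_pos: [0.5252, -0.0221, 0.1478]
orientation: [0.0, -0.009, 1.0, -0.0]
wrist_force: [-0.5, -0.3, -2.7]
finger_gap: 0.047
```

Call:
send_rows(series=[0,0,0,0,0,0,0.3])

```text
clock: 9.83
tcp_pos: [0.525, -0.0221, 0.1476]
orientation: [0.0, -0.009, 1.0, -0.0]
wrist_force: [-0.6, -0.8, -2.2]
finger_gap: 0.0472
```

Call:
send_rows(series=[0,0,0,0,0,0,0.3,0,0,0,0,0,0,0.3,0,0,0,0,0,0,0.3])

```text
clock: 10.08
tcp_pos: [0.5249, -0.0221, 0.1473]
orientation: [0.0, -0.009, 1.0, -0.0]
wrist_force: [0.4, -0.5, -2.5]
finger_gap: 0.0472
```

Call:
send_rows(series=[0,0,0,0,0,0,0.3,0,0,0,0,0,0,0.3,0,0,0,0,0,0,0.3])

```text
clock: 10.33
tcp_pos: [0.525, -0.0221, 0.1473]
orientation: [0.0, -0.009, 1.0, 0.0]
wrist_force: [-0.6, 0.1, -2.5]
finger_gap: 0.0476
```

Call:
send_rows(series=[0,0,0,0,0,0,0.3])

```text
clock: 10.42
tcp_pos: [0.525, -0.0222, 0.1473]
orientation: [0.0, -0.009, 1.0, -0.0]
wrist_force: [-0.1, -0.7, -3.3]
finger_gap: 0.0472
```

Call:
send_rows(series=[0.27,0.12,0.5,0,0,0,0.3,0.27,0.12,1,0,0,0,0.3,0.27,0.12,1.5,0,0,0,0.3,0.27,0.12,1.5,0,0,0,0.3,0.27,0.12,1.5,0,0,0,0.3,0.27,0.12,1.5,0,0,0,0.3,0.27,0.12,1.5,0,0,0,0.3,0.27,0.12,1.5,0,0,0,0.3])

```text
clock: 11.08
tcp_pos: [0.5225, -0.021, 0.1325]
orientation: [0.0, -0.009, 1.0, -0.0]
wrist_force: [0.2, -0.3, -2.3]
finger_gap: 0.0471
```

```bash
python3 - <<'E'
from h import *
st()
print(local([.5223,-.021,.105]))
E
```

```text
t 11.08 tcp [ 0.5225 -0.021   0.1325] yaw(jaw) 91.0 tilt 0.03 F [ 0.2 -0.3 -2.3] T [ 0.02 -0.01 -0.03] gap 0.0471 q6 -0.21
[0.02 0.   2.75]
```

Call:
send_rows(series=[0,0,0.5,0,0,0,0.3,0,0,1,0,0,0,0.3,0,0,1.5,0,0,0,0.3,0,0,1.8,0,0,0,0.3,0,0,2.1,0,0,0,0.3,0,0,2.1,0,0,0,0.3,0,0,2.1,0,0,0,0.3])

```text
clock: 11.67
tcp_pos: [0.5221, -0.021, 0.111]
orientation: [-0.0, -0.009, 1.0, 0.0]
wrist_force: [-0.4, 0.6, -3.3]
finger_gap: 0.0474
```

Call:
send_rows(series=[0,0,0.2,0,0,0,0.3,0,0,0.4,0,0,0,0.3,0,0,0.6,0,0,0,0.3,0,0,0.6,0,0,0,0.3])

```text
clock: 12.0
tcp_pos: [0.522, -0.0209, 0.1049]
orientation: [-0.0, -0.009, 1.0, 0.0]
wrist_force: [-0.5, -0.1, -2.0]
finger_gap: 0.0471
```

```bash
python3 - <<'E'
from h import *
st()
E
```

```text
t 12.0 tcp [ 0.522  -0.0209  0.1049] yaw(jaw) 91.0 tilt 0.02 F [-0.5 -0.1 -2. ] T [ 0.   -0.   -0.06] gap 0.0471 q6 -0.21
```

Call:
send_rows(series=[0,0,0.15,0,0,0,0.3,0,0,0.3,0,0,0,0.3,0,0,0.3,0,0,0,0.3])

```text
clock: 12.25
tcp_pos: [0.5221, -0.021, 0.102]
orientation: [-0.0, -0.009, 1.0, 0.0]
wrist_force: [-0.7, 0.7, -3.0]
finger_gap: 0.0472
```

Call:
send_rows(series=[0,0,0.15,0,0,0,0.3,0,0,0.3,0,0,0,0.3,0,0,0.3,0,0,0,0.3])

```text
clock: 12.5
tcp_pos: [0.5221, -0.021, 0.099]
orientation: [-0.0, -0.009, 1.0, 0.0]
wrist_force: [0.7, -1.1, -3.0]
finger_gap: 0.0471
```

```bash
python3 - <<'E'
from h import *
st()
E
```

```text
t 12.5 tcp [ 0.5221 -0.021   0.099 ] yaw(jaw) 91.0 tilt 0.02 F [ 0.7 -1.1 -3. ] T [-0.01 -0.09 -0.05] gap 0.0471 q6 -0.21
```

Call:
send_rows(series=[0,0,0.1,0,0,0,0.3,0,0,0.2,0,0,0,0.3,0,0,0.2,0,0,0,0.3])

```text
clock: 12.75
tcp_pos: [0.5221, -0.021, 0.0971]
orientation: [-0.0, -0.009, 1.0, 0.0]
wrist_force: [0.8, -0.0, -3.1]
finger_gap: 0.047
```

Call:
send_rows(series=[0,0,0.1,0,0,0,0.3,0,0,0.2,0,0,0,0.3,0,0,0.2,0,0,0,0.3])

```text
clock: 13.0
tcp_pos: [0.5221, -0.021, 0.0951]
orientation: [-0.0, -0.009, 1.0, 0.0]
wrist_force: [0.3, 0.1, -3.4]
finger_gap: 0.0472
```

Call:
send_rows(series=[0,0,0.1,0,0,0,0.3,0,0,0.1,0,0,0,0.3,0,0,0.1,0,0,0,0.3])

```text
clock: 13.25
tcp_pos: [0.5224, -0.021, 0.0945]
orientation: [0.0, -0.009, 1.0, -0.0]
wrist_force: [-0.1, -0.2, -0.7]
finger_gap: 0.0468
```

```bash
python3 - <<'E'
from h import *
st()
E
```

```text
t 13.25 tcp [ 0.5224 -0.021   0.0945] yaw(jaw) 91.0 tilt 0.02 F [-0.1 -0.2 -0.7] T [-0.01  0.15 -0.05] gap 0.0468 q6 -0.21
```

Contact at underside about 9.7 mm. Now turning anticlockwise in small steps, rising with the helix.

Call:
send_rows(series=[0,0.02,-0.04,0,0,-7,0.3,0,0.05,-0.09,0,0,-14,0.3,0,0.05,-0.09,0,0,-14,0.3])

```text
clock: 13.5
tcp_pos: [0.5225, -0.0205, 0.0955]
orientation: [0.0, -0.132, 0.991, -0.0]
wrist_force: [0.2, 0.0, -0.9]
finger_gap: 0.0468
```

```bash
python3 - <<'E'
from h import *
st()
E
```

```text
t 13.5 tcp [ 0.5225 -0.0205  0.0955] yaw(jaw) 105.2 tilt 0.04 F [ 0.2  0.  -0.9] T [0.   0.05 0.02] gap 0.0468 q6 -0.46
```

Call:
send_rows(series=[0,0.02,-0.04,0,0,-7,0.3,0,0.05,-0.09,0,0,-14,0.3,0,0.05,-0.09,0,0,-14,0.3])

```text
clock: 13.75
tcp_pos: [0.5223, -0.02, 0.0964]
orientation: [0.0, -0.25, 0.968, -0.0]
wrist_force: [-1.0, -0.1, 0.2]
finger_gap: 0.047
```

Call:
send_rows(series=[0,0.02,-0.04,0,0,-7,0.3,0,0.05,-0.08,0,0,-14,0.3,0,0.05,-0.08,0,0,-14,0.3])

```text
clock: 14.0
tcp_pos: [0.5221, -0.0197, 0.0973]
orientation: [0.0, -0.365, 0.931, -0.0]
wrist_force: [-1.4, -1.7, 0.8]
finger_gap: 0.0471
```

```bash
python3 - <<'E'
from h import *
st()
E
```

```text
t 14.0 tcp [ 0.5221 -0.0197  0.0973] yaw(jaw) 132.9 tilt 0.05 F [-1.4 -1.7  0.8] T [-0.07  0.15  0.04] gap 0.0471 q6 -0.94
```

Call:
send_rows(series=[0,0.02,-0.05,0,0,-7,0.3,0,0.05,-0.1,0,0,-14,0.3,0,0.05,-0.1,0,0,-14,0.3])

```text
clock: 14.25
tcp_pos: [0.5217, -0.0193, 0.0979]
orientation: [0.0, -0.475, 0.88, -0.0]
wrist_force: [0.2, -0.3, -2.1]
finger_gap: 0.0473
```

Call:
send_rows(series=[0,0.02,-0.05,0,0,-7,0.3,0,0.05,-0.1,0,0,-14,0.3,0,0.05,-0.1,0,0,-14,0.3])

```text
clock: 14.5
tcp_pos: [0.5209, -0.019, 0.0986]
orientation: [-0.0, -0.579, 0.816, 0.0]
wrist_force: [1.0, -0.4, -2.9]
finger_gap: 0.0472
```

```bash
python3 - <<'E'
from h import *
st()
E
```

```text
t 14.5 tcp [ 0.5209 -0.019   0.0986] yaw(jaw) 160.7 tilt 0.03 F [ 1.  -0.4 -2.9] T [-0.01 -0.01  0.02] gap 0.0472 q6 -1.42
```

Call:
send_rows(series=[0,0,0.1,0,0,0,0.3,0,0,0.2,0,0,0,0.3,0,0,0.2,0,0,0,0.3])

```text
clock: 14.75
tcp_pos: [0.5209, -0.0189, 0.0965]
orientation: [-0.0, -0.579, 0.815, 0.0]
wrist_force: [-0.1, 0.2, -2.1]
finger_gap: 0.0473
```

Call:
send_rows(series=[0,0,0.1,0,0,0,0.3,0,0,0.2,0,0,0,0.3,0,0,0.2,0,0,0,0.3])

```text
clock: 15.0
tcp_pos: [0.521, -0.0189, 0.0946]
orientation: [-0.0, -0.58, 0.814, 0.0]
wrist_force: [-0.7, -0.8, -2.2]
finger_gap: 0.0472
```

```bash
python3 - <<'E'
from h import *
st()
E
```

```text
t 15.0 tcp [ 0.521  -0.0189  0.0946] yaw(jaw) 160.9 tilt 0.01 F [-0.7 -0.8 -2.2] T [0.05 0.07 0.08] gap 0.0472 q6 -1.43
```

Call:
send_rows(series=[0,0,0.1,0,0,0,0.3,0,0,0.2,0,0,0,0.3,0,0,0.2,0,0,0,0.3])

```text
clock: 15.25
tcp_pos: [0.5209, -0.0189, 0.0927]
orientation: [-0.0, -0.581, 0.814, 0.0]
wrist_force: [-0.4, 1.0, -3.1]
finger_gap: 0.0473
```

Call:
send_rows(series=[0,0,0.1,0,0,0,0.3,0,0,0.2,0,0,0,0.3,0,0,0.2,0,0,0,0.3])

```text
clock: 15.5
tcp_pos: [0.5211, -0.0189, 0.0907]
orientation: [-0.0, -0.581, 0.814, 0.0]
wrist_force: [0.2, 0.4, -3.7]
finger_gap: 0.0468
```

```bash
python3 - <<'E'
from h import *
st()
E
```

```text
t 15.5 tcp [ 0.5211 -0.0189  0.0907] yaw(jaw) 161.0 tilt 0.01 F [ 0.2  0.4 -3.7] T [ 0.01  0.04 -0.04] gap 0.0468 q6 -1.43
```

Call:
send_rows(series=[0,0,0.05,0,0,0,0.3,0,0,0.1,0,0,0,0.3,0,0,0.1,0,0,0,0.3])

```text
clock: 15.75
tcp_pos: [0.5211, -0.0189, 0.0898]
orientation: [0.0, -0.581, 0.814, -0.0]
wrist_force: [-0.2, -0.0, -2.3]
finger_gap: 0.0473
```

Call:
send_rows(series=[0,0,0.05,0,0,0,0.3,0,0,0.1,0,0,0,0.3,0,0,0.1,0,0,0,0.3])

```text
clock: 16.0
tcp_pos: [0.5213, -0.019, 0.0893]
orientation: [0.0, -0.581, 0.814, -0.0]
wrist_force: [-1.1, 0.8, 2.0]
finger_gap: 0.0467
```

```bash
python3 - <<'E'
from h import *
st()
E
```

```text
t 16.0 tcp [ 0.5213 -0.019   0.0893] yaw(jaw) 161.0 tilt 0.03 F [-1.1  0.8  2. ] T [-0.08  0.25 -0.01] gap 0.0467 q6 -1.43
```

Dropped in. Contact at TCP 0.0895 puts the underside at about 5 mm. Screwing clockwise.

Call:
send_rows(series=[0,-0.02,0.03,0,0,6,0.3,0,-0.04,0.07,0,0,12,0.3,0.01,-0.06,0.11,0,0,18,0.3,0.02,-0.08,0.15,0,0,24,0.3,0.03,-0.1,0.19,0,0,30,0.3,0.03,-0.1,0.19,0,0,30,0.3])

```text
clock: 16.5
tcp_pos: [0.5226, -0.0196, 0.0874]
orientation: [0.001, -0.349, 0.937, -0.0]
wrist_force: [-0.4, 0.9, 0.0]
finger_gap: 0.0468
```

```bash
python3 - <<'E'
from h import *
st()
E
```

```text
t 16.5 tcp [ 0.5226 -0.0196  0.0874] yaw(jaw) 130.8 tilt 0.08 F [-0.4  0.9  0. ] T [0.12 0.   0.01] gap 0.0468 q6 -0.9
```

Call:
send_rows(series=[0,-0.02,0.04,0,0,6,0.3,0,-0.04,0.08,0,0,12,0.3,0.01,-0.06,0.12,0,0,18,0.3,0.02,-0.08,0.16,0,0,24,0.3,0.03,-0.1,0.2,0,0,30,0.3,0.03,-0.1,0.2,0,0,30,0.3])

```text
clock: 17.0
tcp_pos: [0.5228, -0.0206, 0.0853]
orientation: [0.0, -0.096, 0.995, -0.0]
wrist_force: [0.4, 0.4, 1.0]
finger_gap: 0.047
```

```bash
python3 - <<'E'
from h import *
st()
E
```

```text
t 17.0 tcp [ 0.5228 -0.0206  0.0853] yaw(jaw) 101.0 tilt 0.06 F [0.4 0.4 1. ] T [-0.06 -0.04 -0.02] gap 0.047 q6 -0.39
```

Call:
send_rows(series=[0,-0.02,0.03,0,0,5,0.3,0,-0.03,0.06,0,0,10,0.3,0,-0.05,0.09,0,0,15,0.3,0,-0.05,0.09,0,0,15,0.3])

```text
clock: 17.33
tcp_pos: [0.5233, -0.0207, 0.0849]
orientation: [0.001, 0.033, 0.999, 0.0]
wrist_force: [1.1, 1.1, 4.7]
finger_gap: 0.0475
```

```bash
python3 - <<'E'
from h import *
st()
E
```

```text
t 17.33 tcp [ 0.5233 -0.0207  0.0849] yaw(jaw) 86.2 tilt 0.12 F [1.1 1.1 4.7] T [ 0.28 -0.15 -0.03] gap 0.0475 q6 -0.13
```

Call:
send_rows(series=[0,-0.02,0.03,0,0,5,0.3,0,-0.03,0.03,0,0,10,0.3,0,-0.03,0.03,0,0,10,0.3,0,-0.03,0.03,0,0,10,0.3])

```text
clock: 17.67
tcp_pos: [0.5229, -0.0216, 0.0849]
orientation: [0.001, 0.119, 0.993, -0.0]
wrist_force: [-1.6, -0.2, 6.9]
finger_gap: 0.047
```

```bash
python3 - <<'E'
from h import *
st()
E
```

```text
t 17.67 tcp [ 0.5229 -0.0216  0.0849] yaw(jaw) 76.4 tilt 0.1 F [-1.6 -0.2  6.9] T [0.03 0.25 0.01] gap 0.047 q6 0.04
```

Call:
send_rows(series=[0,-0.02,0,0,0,5,0.3,0,-0.03,0,0,0,10,0.3,0,-0.03,0,0,0,10,0.3,0,-0.03,0,0,0,10,0.3])

```text
clock: 18.0
tcp_pos: [0.5227, -0.0219, 0.0849]
orientation: [0.001, 0.204, 0.979, -0.001]
wrist_force: [-2.8, -0.9, 6.9]
finger_gap: 0.0472
```

```bash
python3 - <<'E'
from h import *
st()
O=[]
for c in("scene","side"):
    im=read_camera(c)
    x,y=np.int32(proj(c,[.5203,-.021,.08])[0]);O.append(cv2.resize(im[y-35:y+35,x-35:x+35],(395,395),interpolation=2))
cv2.imwrite("pics/c7.png",np.hstack(O))
E
```

```text
t 18.0 tcp [ 0.5227 -0.0219  0.0849] yaw(jaw) 66.4 tilt 0.1 F [-2.8 -0.9  6.9] T [-0.17  0.27  0.45] gap 0.0472 q6 0.22
```

View pics/c7.png

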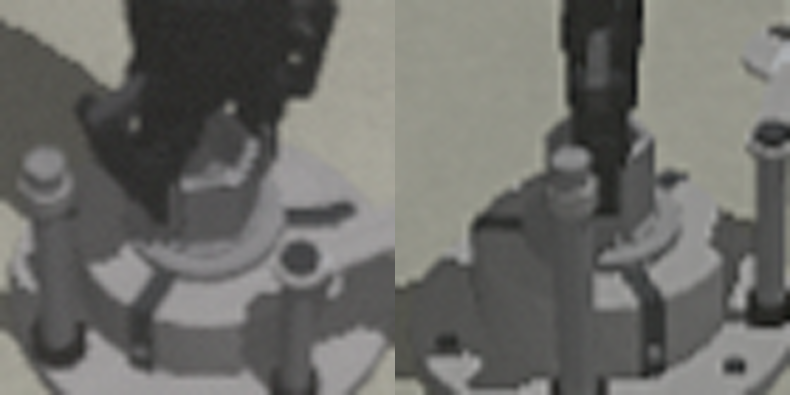

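Torque is now rising (0.45 N m) with no further descent after about 95°, and the flange looks flat on the seat, so it is home. Releasing.

Call:
send_rows(series=[0,0,0,0,0,0,1,0,0,0,0,0,0,1,0,0,0,0,0,0,1,0,0,0,0,0,0,1,0,0,0,0,0,0,1,0,0,0,0,0,0,1])

```text
clock: 18.6
tcp_pos: [0.5223, -0.0216, 0.0837]
orientation: [-0.0, 0.208, 0.978, -0.0]
wrist_force: [0.3, 0.9, -0.3]
finger_gap: 0.0855
```

Call:
send_rows(series=[-0.2,0,-1,0,0,0,1,-0.2,0,-3,0,0,0,1,-0.2,0,-6,0,0,0,1,-0.2,0,-10,0,0,0,1,-0.2,0,-14,0,0,0,1,-0.2,0,-18,0,0,0,1,-0.2,0,-18,0,0,0,1,-0.2,0,-18,0,0,0,1,-0.2,0,-18,0,0,0,1,-0.2,0,-18,0,0,0,1])

```text
clock: 19.43
tcp_pos: [0.5235, -0.0223, 0.2628]
orientation: [-0.001, 0.208, 0.978, -0.0]
wrist_force: [0.5, 0.1, -0.1]
finger_gap: 0.0856
```

```bash
python3 - <<'E'
from h import *
st()
im=read_camera("wrist");n=np.array([.5203,-.021,0])
q=proj("wrist",[n+[0,0,.118]])[0];print(q)
for d in silhouettes("wrist","nut_center")[:2]:print(d["p"],d["box"])
x,y=np.int32(q);x0,y0=max(x-100,0),max(y-90,0);k=2.6
def draw(im,cam,x0,y0,k):
    t=np.linspace(0,2*np.pi,60);c=np.c_[np.cos(t),np.sin(t),0*t]
    for r,z,col in((.029,.074,(0,255,0)),(.0277,.118,(0,0,255))):
        cv2.polylines(im,[np.int32((proj(cam,c*r+n+[0,0,z])-[x0-.5,y0-.5])*k*16)],True,col,1,0,4)
O=cv2.resize(im[y0:y0+150,x0:x0+150],None,fx=k,fy=k,interpolation=2);draw(O,"wrist",x0,y0,k)
s=read_camera("side");x,y=np.int32(proj("side",n+[0,0,.09])[0]);k2=6.5
S=cv2.resize(s[y-30:y+30,x-25:x+35],None,fx=k2,fy=k2,interpolation=2);draw(S,"side",x-25,y-30,k2)
cv2.imwrite("pics/c8.png",np.hstack([O[:390],S[:390]]))
E
```

```text
t 19.43 tcp [ 0.5235 -0.0223  0.2628] yaw(jaw) 66.0 tilt 0.11 F [ 0.5  0.1 -0.1] T [-0.   -0.   -0.04] gap 0.0856 q6 0.22
[284.9874986  191.42904466]
0.76 [259.6, 154.5, 56.9, 63.5]
```

```bash
python3 - <<'E'
from h import *
t=np.linspace(0,2*np.pi,90);c=np.c_[np.cos(t),np.sin(t),0*t];n=np.array([.5203,-.021,0])
h=np.radians(66.4+30+60*np.arange(6));H=np.c_[np.cos(h),np.sin(h),0*h]*.0277
for cam in("wrist","side","scene"):
    read_camera(cam)
    q=proj(cam,np.vstack([c*.029+n+[0,0,.074],c*.029+n+[0,0,.07],H+n+[0,0,.118]]));print(cam,"pred",q.min(0).round(1),np.ptp(q,0).round(1))
    for l in("nut_center","cover"):
        for d in silhouettes(cam,l)[:3]:print("  ",l,round(d["p"],2),d["box"])
K=np.array([.5947,-.0627,0]);a=2.624-1.63
print("pred knob scene",proj("scene",K+[.105*np.cos(a),.105*np.sin(a),.166]),"pin",proj("scene",K+[0,0,.128]))
st()
E
```

```text
wrist pred [256.6 150.4] [56.7 69.6]
   nut_center 0.9 [258.3, 151.5, 59.9, 66.8]
   cover 0.68 [265.3, 263.6, 126.2, 54.1]
   cover 0.38 [174.2, 318.5, 32.6, 68.6]
side pred [251.5 207. ] [20.6 24.9]
   nut_center 0.79 [254.2, 205.2, 19.0, 30.5]
   cover 0.9 [287.2, 181.0, 20.4, 39.1]
   cover 0.87 [383.9, 269.5, 100.5, 44.4]
scene pred [259.4 183.1] [20.8 26.4]
   nut_center 0.86 [259.8, 182.3, 18.5, 28.1]
   cover 0.86 [281.5, 181.7, 43.4, 34.8]
   cover 0.64 [183.8, 331.4, 62.9, 88.6]
   cover 0.23 [260.7, 182.2, 15.9, 29.6]
pred knob scene [[322.90540374 185.4185463 ]] pin [[287.04426782 209.38173623]]
t 20.03 tcp [ 0.5242 -0.0224  0.2638] yaw(jaw) 66.0 tilt 0.01 F [ 0.4 -0.3 -0.5] T [-0.02  0.03 -0.04] gap 0.0853 q6 0.22
```

All boxes agree with the nut being home and the cover open, so I'm handing in.

```bash
python3 -c "
from workcell import *
print(hand_in())"
```

```text
the job is handed in; nothing more can be done
None
```

The nut is screwed down on the stud and released, and the dust cover is open. I handed the job in at about 20 s of the 72 s. No verdict was reported.

- **Cover:** I swung it open by its knob to about 1.6 rad, estimated from where the tool ended up. The cover's outline in the scene camera afterwards agrees.
- **Nut:** I set it on the stud, where it first rested about 9.7 mm above the seat. After about 70° anticlockwise it dropped to about 5 mm. I then turned it about 95° clockwise.
- **Home check:** The descent stopped at tool height 0.0849 m, exactly 70.0 mm above where the tool gripped the nut on the bench. Over the last 20° the height stayed constant, and the turning torque rose to 0.45 N m at the end.
- **After release:** The wrist force was near zero, with the gripper about 0.15 m above the nut. The nut's outlines in the wrist and scene cameras match the home pose within about 3 px. The side camera's box came out 5–6 px taller than predicted, and I did not resolve that.

**Not checked:**
- The last close-up could not be viewed because the picture limit was reached. The home height therefore rests on the tool height, torque and outline boxes.
- I did not re-measure the small nut, stopper, spare jaw and bottle at the end. The arm was kept clear of all of them.

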